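# Open the syringe pump for the next syringe

## Robot

A 6-joint arm with a two-finger parallel gripper is mounted at the origin on the work surface. World frame = base frame: x ahead of the robot, y to its left, z up, the work surface at z = 0. Lengths are in m, angles in rad, forces in N, time in s.
With the tool pointing down it reaches from about 0.35 to 0.975 m from the base axis. Payload 4.9 kg.
Tool frame: the origin (TCP) lies at the very end of the fingers, on their centre line; the grasp point (between the pads) lies 19 mm behind it (grip_point_offset is the distance from the TCP to the grasp point, in m); z points along the fingers, y is the line along which they close (so a half turn about z gives the same grasp; the last joint's range is limited). The gripper opens to 85 mm and grips with 20 to 120 N. Pads are 22 mm wide; open, the fingers measure 114 mm over their backs; the gripper's body (76 mm by 85 mm) begins 54 mm behind the grasp point. The pads swing forward as they close: fully open they stand 13 mm farther back than shut.
Start: joints at [-1.254, 0.053, 1.613, -0, 1.476, -0.119], TCP at [0.264, -0.567, 0.204] pointing down, gripper open.
Joint ranges: [-3.01, 3.01], [-1.01, 2.22], [0.06, 2.58], [-1.02, 4.17], [0.09, 2.62], [-3.14, 3.14]. Speed limits (rad/s): [2.57, 2.57, 3.14, 3.14, 3.14, 3.14].

## Interface

Orientations are given as a rotation vector (axis times angle).
In Python, from rig import * gives the robot as it stands. The module is installed in compiled form; this text tells all that it offers.
- The arm moves only by the shell command python3 -m handwheel 'ROWS' [FORCE]. ROWS is JSON, one flat list of numbers, 7 for each row, row after row: the shift along the tool's x, y, z in mm, then the turn, a rotation vector about the tool's x, y, z in rad, then the gripper's target within -1 to 1 (fully open at 1, half-way at 0, shut at -1). In form: [x, y, z, ax, ay, az, grip, x, y, z, ax, ay, az, grip, ...]. A call has exactly 5 rows; each row shifts and turns the commanded pose from where the row before left it, along the tool's axes as they then stand; what a row does not reach is not made up. A row lasts 1/10 s, in which the tool goes at most 50 mm and 8.59 degrees, less where a joint would pass 70% of its speed; a pose out of reach is approached as far as the arm can. A call is refused whole if a number of a shift passes 50 or a number of a turn 0.15, either way. A call with a gripper value outside its range is refused whole. The fingers move at their own pace and stop on an object; FORCE is the grip in N (left out, the last holds). Time passes only in rows, so rows that do not move let the fingers close, or fill a call up. It gives the time, the measured TCP pose, the force, the opening and the grip force at its end, in the units of the state.
- get_obs(): the state, without advancing time (a new reading comes with each control period).
- snapshot(name): name is "side" or "top"; returns a dict with "image" (400x640x3 uint8, red, green, blue), "depth" (400x640 float32, m along the optical axis (not along the pixel's ray), 0 where there is no reading), "fx", "fy", "cx", "cy" (pixels), "R" (3x3) and "t" (3): a world point X has camera coordinates R X + t. Camera axes: x right, y down, z forward; pixel columns grow to the right and rows downward; lengths in m; the calibration is good to about 2 mm. A picture is of the moment at which its call begins.
- sign_off(): hands the job in; it is judged then, once.
The state is a dict: "clock": time; "q": joint angles; "qvel": joint speeds; "joint_efforts": joint torques, N m; "ee_pos": TCP position; "eef_rot": TCP orientation; "ft_force": force on the tool from outside, world axes, zero at the start; "ft_torque": the same for the moment, N m; "finger_gap": opening from 0.0 (shut) to 1.0 (fully open); "grasp_force": force on a finger pad.
Only numpy, scipy, OpenCV 4.12 (cv2) and the standard library are available. Lean on these libraries where they do the work, as an engineer would, in place of code of your own. Each camera call takes 0.05 s, during which the arm holds its last target. There are 200 camera calls.

## Task

Open the syringe pump so that the next syringe can be loaded: with a fingertip, press the orange release button on top of the black pusher block and keep it pressed while you slide the block away from the syringe cradle, all the way to its end stop; only then let the button come up again. Lift nothing, do not force the block along while the button is up, do not shift the pump on the bench, and leave the bottle, the vial, the tube rack and the spare syringe where they are.

Things in the scene. Friction and masses are not known exactly. Their poses are not given: they have to be found in the camera images.
- pump: Bench-top syringe pump, cream case 190 (its x) by 270 mm (its y), top 75 mm above the bench, 2.2 kg, loose on rubber feet. Origin: centre of its underside, on the bench; z up, -x side the sloping keypad. The drive on top runs along its y: black syringe cradle at y -125 to -65 mm (118 mm high, clamp at x +37 to +89 mm up to 168 mm), two rods and a screw, end plate at y +105 to +117 mm (121 mm high).
- pusher (a joint): Position of the black pusher block on the rods, m: 0 next to the syringe cradle, growing along the pump's +y, 0.12 against the end-stop bumpers. Locked while the release button is up (a half nut grips the lead screw, with up to 4 mm of play until it drops into the thread); with the button down it slides with about 1 N of drag and stays where it is left.
- release (a joint): Travel of the release button, m: 0 up (half nut engaged), 0.005 fully down. The nut is free of the screw once the button is 3 mm down. Spring return: it begins to move at about 2 N and is fully down at about 5.5 N.
- release_top (a point): Centre of the flat top face of the orange release button on the pusher block, 135 mm above the bench when up; rides with button and block. Cap 26 mm (pump x) by 28 mm (pump y), 9 mm proud of the block's top, still 4 mm when fully pressed; always at pump x = +20 mm. A fingertip pressing it with 6 N or more carries the block along by friction.
- block (a point): Centre of the pusher block's top face, 126 mm above the bench; the block is 112 mm (pump x -22 to +90 mm) by 34 mm (pump y), at pump y = -0.035 + pusher. On it, beside the button, an aluminium claw for the plunger at pump x +58 to +86 mm, up to 143 mm above the bench.
- end_stop (a point): Middle of the rubber bumpers' faces on the end plate, at pump x +20, y +102 mm, 102 mm above the bench: the block's end stop. The block's centre is 17 mm short of it when it rests there.
- bottle: Glass laboratory bottle with blue cap, 70 mm across, 140 mm tall, standing loose. Origin: centre of its underside. Not to be touched.
- vial: Small amber glass vial with white cap, 28 mm across, 54 mm tall, standing loose. Origin: centre of its underside. Not to be touched.
- rack: Low blue tube rack, 66 by 150 mm and 48 mm high, loose. Origin: centre of its underside. Not to be touched.
- syringe: Spare 10 ml syringe lying loose on the bench in front of the keypad, about 140 mm long along its y, 22 mm high. Origin: on the bench, under the barrel. Not to be touched.

How it is judged:
By the outcome, as a careful person would: the job done as asked, in the order asked, and still so for the second after the job is handed in, with the robot touching nothing.
It also fails if it takes over 38 s, if anything falls off the work surface, if the arm or the gripper's body presses on something with over 40 N, if the wrist force passes 120 N, or if a joint passes its speed limit or range.

## Working session

There is one attempt and no reset: what is moved stays moved. The work goes in short steps, Python scripts to look and compute and a shell command to move; the robot and the scene stay as the last step left them, time stands still between calls to the robot, and variables do not carry over. Pictures are saved under pics/ and viewed, at most 10 in all, crops included, and the job is handed in when it is done.

```bash
mkdir -p pics; python3 - <<'E'
from rig import *
import cv2,numpy as np
for n in("top","side"):
    s=snapshot(n); cv2.imwrite(f"pics/{n}0.png",s["image"][:,:,::-1]); np.savez(f"{n}0.npz",**s)
    print(n,s["fx"],s["cx"],s["cy"],s["R"].round(3).tolist(),s["t"])
o=get_obs();print(o)
E
```

```text
top 424.3076525312285 323.960873064929 197.72862104434267 [[0.05, -0.999, -0.001], [-0.978, -0.049, -0.201], [0.201, 0.011, -0.98]] [0.02936879 0.56017205 1.03797655]
side 501.10448248747105 328.1835481292786 205.72608739164113 [[-0.911, -0.411, 0.02], [-0.263, 0.544, -0.797], [0.316, -0.731, -0.604]] [0.51703137 0.18311675 1.04543541]
{'clock': 0.1, 'q': array([-1.25400081e+00,  5.32838738e-02,  1.61416505e+00, -2.34653916e-05,
        1.47599247e+00, -1.19050892e-01]), 'qvel': array([-0.0006819 , -0.00156867, -0.00238863, -0.00212478, -0.00181615,
       -0.00042426]), 'joint_efforts': array([-4.85731398e-04, -3.94904065e+01, -3.71363318e+01, -1.86712541e-04,
        3.86716085e-03, -2.15610032e-05]), 'ee_pos': array([ 0.26363293, -0.56599759,  0.20288533]), 'eef_rot': array([-3.06549474e+00, -6.78826095e-01,  3.22980508e-04]), 'ft_force': array([-0.95312424, -0.25847195,  0.17591097]), 'ft_torque': array([ 0.03076727, -0.01369685, -0.00780059]), 'grasp_force': 0.0, 'finger_gap': 0.9971002331036731}
```

View pics/top0.png

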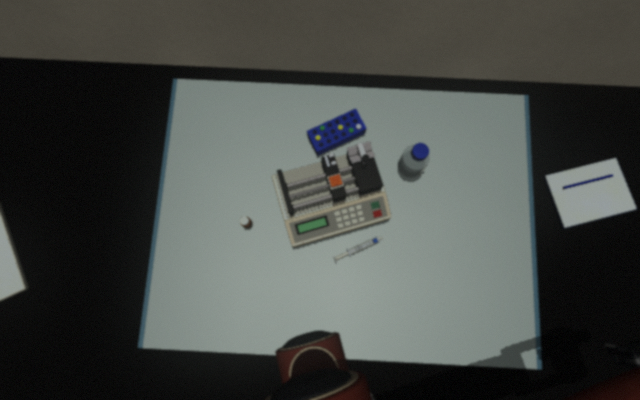

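View pics/side0.png

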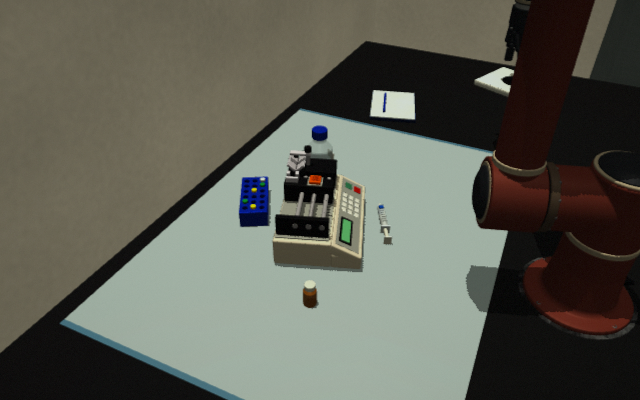

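The top view shows the orange button at about (336,181), the end plate at about (284,190), the cradle right of the button, the rack at (337,130), the bottle at (415,160), the vial at (246,222) and the syringe at (358,249). I'll enlarge it and measure.

```bash
cat > h.py <<'E'
import numpy as np,cv2
def ray(s,u,v,z):
    R,t=s["R"],s["t"];d=R.T@np.array([(u-s["cx"])/s["fx"],(v-s["cy"])/s["fy"],1]);c=-R.T@t
    return c+d*(z-c[2])/d[2]
def dep(s,u,v):
    D=s["depth"][int(v),int(u)];return s["R"].T@(np.array([(u-s["cx"])/s["fx"]*D,(v-s["cy"])/s["fy"]*D,D])-s["t"])
def orange(s):
    h=cv2.cvtColor(np.ascontiguousarray(s["image"]),cv2.COLOR_RGB2HSV);m=cv2.inRange(h,(3,150,120),(18,255,255))
    n,l,st,c=cv2.connectedComponentsWithStats(m);m2=[(st[i,4],c[i].round(2)) for i in range(1,n) if st[i,4]>25];return m2,l
E
python3 - <<'E'
from h import *
for n in("top","side"):
    s=dict(np.load(n+"0.npz")); m,l=orange(s); print(n,m)
    for a,c in m: print(ray(s,*c,.135).round(4),dep(s,*c).round(4))
s=dict(np.load("top0.npz"));cv2.imwrite("pics/topc.png",cv2.resize(s["image"][95:265,230:440,::-1],None,fx=3.5,fy=3.5,interpolation=cv2.INTER_CUBIC))
# depth-based cloud: cream case top, all points by height
v,u=np.mgrid[95:265,230:440];D=s["depth"][95:265,230:440]
P=np.stack([(u-s["cx"])/s["fx"]*D,(v-s["cy"])/s["fy"]*D,D],-1).reshape(-1,3);W=(P-s["t"])@s["R"]
np.save("W.npy",W)
E
```

```text
top [(np.int32(96), array([335.12, 180.21]))]
[0.5864 0.0316 0.135 ] [0.5864 0.0316 0.135 ]
side [(np.int32(89), array([314.72, 178.73]))]
[0.5881 0.0341 0.135 ] [0.5891 0.0319 0.1334]
```

View pics/topc.png

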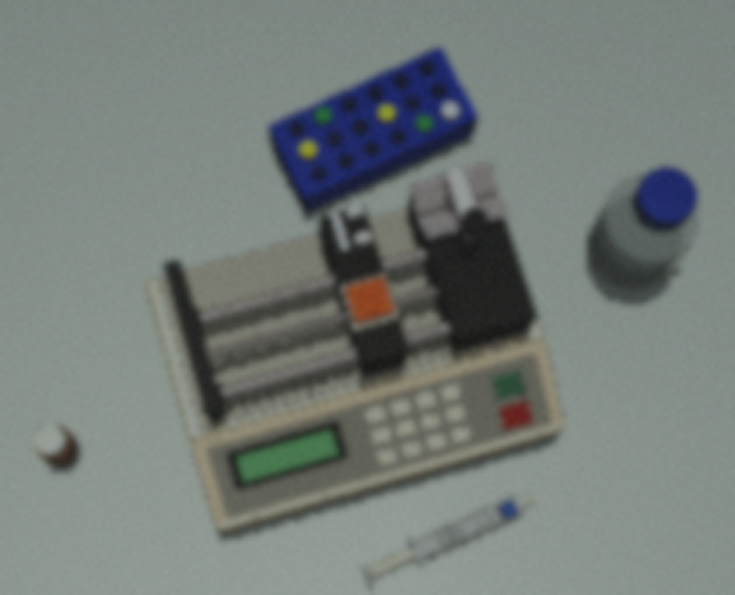

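```bash
python3 - <<'E'
from h import *
s=dict(np.load("top0.npz"));C=lambda x,y,z:ray(s,230+(x+.5)/3.5-.5,95+(y+.5)/3.5-.5,z)
def ang(a,b):d=b-a;return np.degrees(np.arctan2(d[1],d[0])).round(2),np.linalg.norm(d).round(4),a.round(4),b.round(4)
print("end plate",ang(C(216,410,.121),C(174,268,.121)))
print("front top edge",ang(C(545,345,.075),C(197,438,.075)))
print("front low edge",ang(C(560,430,.03),C(222,528,.03)))
print("left case edge", ang(C(197,438,.075),C(150,285,.075)))
W=np.load("W.npy")
# cluster case+pump above 25mm excluding rack/bottle: cradle/case fit
B=W[(W[:,2]>.115)&(W[:,2]<.124)]; 
import cv2
for lo,hi in((.113,.128),(.066,.08)):
    B=W[(W[:,2]>lo)&(W[:,2]<hi)];print(len(B),cv2.minAreaRect((B[:,:2]*1000).astype(np.float32)))
print("bottle cap",C(667,197,.14),"vial",C(55,445,.054),"claw",C(345,230,.143),C(360,212,.143))
E
```

```text
end plate (np.float64(19.94), np.float64(0.1058), array([0.5064, 0.1332, 0.121 ]), array([0.6059, 0.1693, 0.121 ]))
front top edge (np.float64(108.03), np.float64(0.2606), array([ 0.5738, -0.0983,  0.075 ]), array([0.4931, 0.1495, 0.075 ]))
front low edge (np.float64(109.05), np.float64(0.2623), array([ 0.5193, -0.117 ,  0.03  ]), array([0.4336, 0.131 , 0.03  ]))
left case edge (np.float64(20.72), np.float64(0.119), array([0.4931, 0.1495, 0.075 ]), array([0.6044, 0.1916, 0.075 ]))
1523 ((615.2183837890625, -5.70172119140625), (111.98465728759766, 352.7141418457031), 19.175203323364258)
2812 ((603.1085205078125, -7.3767547607421875), (148.24026489257812, 383.90997314453125), 19.581172943115234)
bottle cap [ 0.66880398 -0.17200722  0.14      ] vial [0.48587885 0.25495747 0.054     ] claw [0.63297602 0.05055781 0.143     ] [0.64643034 0.04080701 0.143     ]
```

```bash
python3 -m handwheel '[0,0,-30,0,0,0.1,-1, 30,-27,0,0,0,0,-1, 35,-32,0,0,0,0,-1, 35,-32,0,0,0,0,-1, 35,-32,0,0,0,0,-1]' 20
python3 -m handwheel '[35,-32,0,0,0,0,-1, 35,-32,0,0,0,0,-1, 35,-32,0,0,0,0,-1, 35,-32,0,0,0,0,-1, 35,-32,0,0,0,0,-1]'
python3 - <<'E'
from rig import *
import numpy as np
o=get_obs();p=o['ee_pos'];r=o['eef_rot'];y=2*np.arctan2(r[1],r[0]);print(p,r,np.degrees(y))
E
```

```text
clock: 0.6
ee_pos: [0.3511, -0.4042, 0.2334]
eef_rot: [-3.097, -0.524, 0.0]
ft_force: [1.0, -1.1, -0.1]
finger_gap: 0.147
grasp_force: 0.0
clock: 1.1
ee_pos: [0.4636, -0.1953, 0.2336]
eef_rot: [-3.097, -0.525, 0.0]
ft_force: [1.1, 1.0, -0.3]
finger_gap: 0.001
grasp_force: 0.0
[ 0.46357582 -0.19526103  0.23363499] [-3.09733648e+00 -5.24720484e-01  3.01422765e-04] -340.7696001611854
```

```bash
python3 -m handwheel '[34,-31,0,0,0,0,-1, 34,-31,0,0,0,0,-1, 34,-31,0,0,0,0,-1, 34,-31,0,0,0,0,-1, 25,-23,0,0,0,0,-1]'
python3 -m handwheel '[20,-17,0,0,0,0,-1, 10,-10,0,0,0,0,-1, 0,0,0,0,0,0,-1, 0,0,0,0,0,0,-1, 0,0,0,0,0,0,-1]'
python3 - <<'E'
from rig import *
from h import *
p=get_obs()['ee_pos'];d=(np.array([.587,.0325])-p[:2])*1000
a=np.radians(19.23);ex=np.array([np.cos(a),np.sin(a)]);ey=np.array([-ex[1],ex[0]]);print(p,"tool x",d@ex,"tool y",-d@ey)
for n in("top","side"):
    s=snapshot(n);print(n,[(x,c,ray(s,*c,.135)) for x,c in orange(s)[0]])
cv2.imwrite("pics/side1.png",cv2.resize(s["image"][70:280,210:410,::-1],None,fx=2.8,fy=2.8,interpolation=cv2.INTER_CUBIC))
E
```

```text
clock: 1.6
ee_pos: [0.5673, -0.0028, 0.2334]
eef_rot: [-3.096, -0.528, 0.001]
ft_force: [-0.2, -1.2, 1.2]
finger_gap: -0.002
grasp_force: 0.0
clock: 2.1
ee_pos: [0.5858, 0.0288, 0.234]
eef_rot: [3.097, 0.523, -0.0]
ft_force: [0.9, 1.4, 0.3]
finger_gap: 0.001
grasp_force: 0.0
[0.58583215 0.02882583 0.23397638] tool x 2.3128164553510198 tool y -3.084527168547637
top []
side [(np.int32(53), array([312.85, 178.68]), array([0.59194112, 0.03572779, 0.135     ]))]
```

View pics/side1.png

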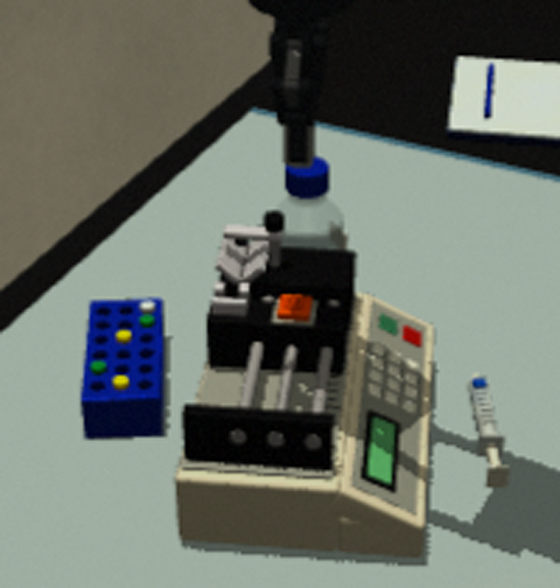

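The closed fingers stand above the button (crop 295,307), clear of the clamp. Going down to about 8 mm above it.

```bash
python3 -m handwheel '[2,-3,25,0,0,0,-1, 0,0,30,0,0,0,-1, 0,0,25,0,0,0,-1, 0,0,10,0,0,0,-1, 0,0,0,0,0,0,-1]'
python3 -m handwheel '[0,0,3,0,0,0,-1, 0,0,3,0,0,0,-1, 0,0,1,0,0,0,-1, 0,0,0,0,0,0,-1, 0,0,0,0,0,0,-1]'
python3 - <<'E'
from rig import *
from h import *
print(get_obs()['ee_pos'])
s=snapshot("side")
cv2.imwrite("pics/side2.png",cv2.resize(s["image"][110:230,250:390,::-1],None,fx=5,fy=5,interpolation=cv2.INTER_CUBIC))
E
```

```text
clock: 2.7
ee_pos: [0.5858, 0.033, 0.1422]
eef_rot: [-3.097, -0.524, 0.005]
ft_force: [-0.4, 0.4, 0.1]
finger_gap: 0.002
grasp_force: 0.0
clock: 3.2
ee_pos: [0.5874, 0.0335, 0.1375]
eef_rot: [3.097, 0.525, 0.001]
ft_force: [0.0, 0.5, -0.4]
finger_gap: 0.0
grasp_force: 0.0
[0.58740638 0.03352553 0.13749721]
```

View pics/side2.png

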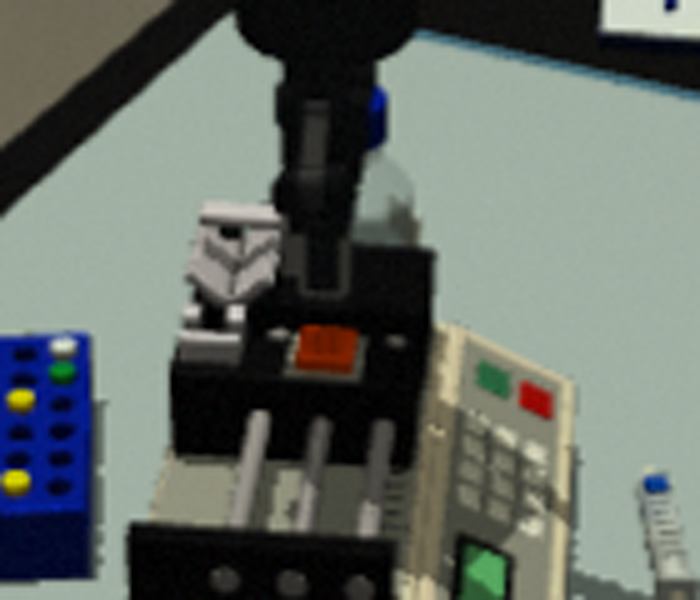

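```bash
python3 - <<'E'
from rig import *
from h import *
o=get_obs();print(o['ee_pos'],o['finger_gap'])
for n in("side","top"):
    s=snapshot(n)
    for X in(o['ee_pos'],[.587,.0325,.135]):
        c=s["R"]@X+s["t"];print(n,s["fx"]*c[:2]/c[2]+[s["cx"],s["cy"]])
    if n=="side":
        for v in(150,155,160,164,167,169,171,174,177,180,183):print(v,s["image"][v,315],dep(s,315,v).round(4))
        m,l=orange(s);print(m);i=l[179,315];q=np.argwhere(l==i);print(q.min(0),q.max(0))
        for v,u in((175,311),(175,318),(182,311),(182,318)):print(u,v,dep(s,u,v))
E
```

```text
[0.58737885 0.03352984 0.13740103] -0.00010341768010167326
side [315.11109504 177.7979787 ]
side [315.45580799 178.49579465]
150 [9 7 7] [0.5651 0.082  0.2414]
155 [6 9 9] [0.5752 0.0604 0.215 ]
160 [11  9 12] [0.5819 0.0462 0.1929]
164 [13 13 13] [0.5825 0.0447 0.1817]
167 [ 8  9 10] [0.5828 0.0441 0.1735]
169 [34 34 32] [0.5853 0.0387 0.1645]
171 [13 11 13] [ 0.6106 -0.0149  0.1204]
174 [6 6 8] [ 0.6096 -0.0128  0.1135]
177 [107  26   0] [0.5907 0.0272 0.1348]
180 [109  27   0] [0.5846 0.0399 0.1362]
183 [84 23  0] [0.5824 0.0446 0.1316]
[]
[0 0] [399 639]
311 175 [0.60109238 0.02635221 0.13661776]
318 175 [0.58646496 0.02025696 0.13724218]
311 182 [0.5906773  0.04786317 0.1338431 ]
318 182 [0.5764274  0.0415301  0.13421635]
top [334.35132174 179.55513677]
top [334.74806773 179.96968902]
```

The picture shows the fingertip at about 0.164 m, roughly 25 mm above the button, though the reported TCP is at 0.137 m. I'll descend in small steps and check force and depth.

```bash
python3 -m handwheel '[0,0,1,0,0,0,-1, 0,0,1,0,0,0,-1, 0,0,1,0,0,0,-1, 0,0,0,0,0,0,-1, 0,0,0,0,0,0,-1]'
cat > tip.py <<'E'
from rig import *
from h import *
s=snapshot("side");f=[]
for i in range(6):
    o=get_obs();f.append(o['ft_force'])
print(o['ee_pos'].round(4),np.mean(f,0).round(2))
for v in range(165,186,2):print(v,s["image"][v,315],dep(s,315,v).round(3))
E
python3 tip.py
```

```text
clock: 3.85
ee_pos: [0.5871, 0.0335, 0.1339]
eef_rot: [-3.097, -0.525, 0.0]
ft_force: [0.2, -0.1, 0.1]
finger_gap: 0.001
grasp_force: 0.0
[0.5871 0.0335 0.134 ] [-0.32 -0.03  0.17]
165 [ 9 10 12] [0.58  0.05  0.183]
167 [8 8 9] [0.582 0.045 0.174]
169 [14 15 13] [0.582 0.046 0.169]
171 [24 24 22] [ 0.611 -0.016  0.12 ]
173 [4 3 5] [ 0.612 -0.017  0.113]
175 [82 22  0] [0.593 0.022 0.137]
177 [107  27   0] [0.59  0.028 0.135]
179 [108  27   0] [0.586 0.037 0.137]
181 [126  33   0] [0.583 0.044 0.137]
183 [82 22  0] [0.582 0.045 0.132]
185 [59 55 45] [0.582 0.045 0.126]
```

No contact at reported z 0.134, so the real tip is about 25 mm higher than reported. The lateral position agrees with the depth. Continuing down.

```bash
python3 -m handwheel '[0,0,4,0,0,0,-1, 0,0,4,0,0,0,-1, 0,0,4,0,0,0,-1, 0,0,0,0,0,0,-1, 0,0,0,0,0,0,-1]'; python3 tip.py
```

```text
clock: 4.4
ee_pos: [0.587, 0.0335, 0.1217]
eef_rot: [-3.097, -0.525, 0.001]
ft_force: [-0.1, -0.7, 0.2]
finger_gap: 0.002
grasp_force: 0.0
[0.5871 0.0335 0.1219] [-0.26  0.16 -0.47]
165 [12  9 10] [0.582 0.045 0.18 ]
167 [ 8  8 10] [0.582 0.045 0.174]
169 [12 10 12] [0.582 0.045 0.169]
171 [ 7 11 11] [0.584 0.042 0.161]
173 [7 7 5] [0.582 0.045 0.158]
175 [74 43 26] [0.585 0.039 0.149]
177 [107  27   0] [0.59  0.029 0.136]
179 [108  25   0] [0.587 0.034 0.135]
181 [127  33   0] [0.584 0.041 0.134]
183 [82 22  0] [0.583 0.042 0.13 ]
185 [61 57 46] [0.581 0.046 0.128]
```

```bash
python3 -m handwheel '[0,0,3,0,0,0,-1, 0,0,3,0,0,0,-1, 0,0,2,0,0,0,-1, 0,0,0,0,0,0,-1, 0,0,0,0,0,0,-1]'; python3 tip.py|head -1
python3 -m handwheel '[0,0,1,0,0,0,-1, 0,0,1,0,0,0,-1, 0,0,1,0,0,0,-1, 0,0,0,0,0,0,-1, 0,0,0,0,0,0,-1]'; python3 tip.py
```

```text
clock: 4.95
ee_pos: [0.5871, 0.0335, 0.1139]
eef_rot: [-3.097, -0.525, 0.0]
ft_force: [-0.5, -0.2, -0.0]
finger_gap: 0.002
grasp_force: 0.0
[0.5872 0.0335 0.1141] [ 0.5   0.21 -0.33]
clock: 5.5
ee_pos: [0.5871, 0.0335, 0.1109]
eef_rot: [-3.097, -0.525, 0.0]
ft_force: [-0.1, -0.4, -0.3]
finger_gap: 0.001
grasp_force: 0.0
[0.5872 0.0335 0.111 ] [ 1.18  0.32 -0.32]
165 [ 7  9 11] [0.575 0.06  0.19 ]
167 [7 8 9] [0.574 0.062 0.186]
169 [ 7 10 11] [0.581 0.048 0.171]
171 [ 8  9 10] [0.581 0.049 0.166]
173 [ 7  7 10] [0.58  0.049 0.162]
175 [11 11 12] [0.584 0.042 0.151]
177 [7 6 9] [0.582 0.045 0.148]
179 [75 42 26] [0.584 0.041 0.139]
181 [128  36   0] [0.583 0.042 0.135]
183 [84 24  1] [0.583 0.044 0.131]
185 [61 57 46] [0.582 0.045 0.126]
```

```bash
python3 -m handwheel '[0,0,1,0,0,0,-1, 0,0,1,0,0,0,-1, 0,0,0,0,0,0,-1, 0,0,0,0,0,0,-1, 0,0,0,0,0,0,-1]'|grep -E "pos|ft"
python3 -m handwheel '[0,0,1,0,0,0,-1, 0,0,1,0,0,0,-1, 0,0,0,0,0,0,-1, 0,0,0,0,0,0,-1, 0,0,0,0,0,0,-1]'|grep -E "pos|ft"; python3 tip.py
```

```text
ee_pos: [0.5872, 0.0335, 0.109]
ft_force: [-0.8, -0.1, -0.6]
ee_pos: [0.5873, 0.0334, 0.1073]
ft_force: [-0.3, 0.4, 1.6]
[0.5873 0.0335 0.1073] [-0.91 -0.62  2.48]
165 [8 7 9] [0.568 0.076 0.201]
167 [10 11 10] [0.575 0.061 0.186]
169 [9 7 6] [0.582 0.047 0.17 ]
171 [11 11 13] [0.582 0.045 0.164]
173 [8 9 9] [0.583 0.044 0.158]
175 [ 8 10  9] [0.581 0.047 0.155]
177 [12 11 13] [0.583 0.043 0.147]
179 [15 15 15] [0.583 0.044 0.142]
181 [121  38   6] [0.584 0.042 0.135]
183 [85 22  0] [0.583 0.043 0.13 ]
185 [61 56 47] [0.581 0.047 0.128]
```

```bash
python3 -m handwheel '[0,0,1,0,0,0,-1, 0,0,1,0,0,0,-1, 0,0,1,0,0,0,-1, 0,0,0,0,0,0,-1, 0,0,0,0,0,0,-1]'|grep -E "pos|ft"; python3 tip.py|head -1
python3 -m handwheel '[0,0,1,0,0,0,-1, 0,0,1,0,0,0,-1, 0,0,0,0,0,0,-1, 0,0,0,0,0,0,-1, 0,0,0,0,0,0,-1]'|grep -E "pos|ft"; python3 tip.py
```

```text
ee_pos: [0.5873, 0.0335, 0.1043]
ft_force: [-2.0, 0.1, 5.0]
[0.5873 0.0335 0.1043] [-1.63  0.54  3.02]
ee_pos: [0.5874, 0.0334, 0.1027]
ft_force: [-1.8, 0.8, 6.1]
[0.5874 0.0334 0.1027] [-2.86 -0.07  6.46]
165 [3 6 7] [0.564 0.083 0.206]
167 [ 7 10 10] [0.569 0.073 0.194]
169 [11 12 12] [0.574 0.062 0.181]
171 [9 9 9] [0.582 0.046 0.165]
173 [ 8 11 10] [0.582 0.046 0.159]
175 [7 8 8] [0.582 0.045 0.153]
177 [12 11 12] [0.581 0.047 0.15 ]
179 [11 12 10] [0.582 0.046 0.143]
181 [22 23 21] [0.585 0.039 0.133]
183 [125  38   0] [0.583 0.044 0.131]
185 [57 53 44] [0.58  0.049 0.129]
```

```bash
python3 -m handwheel '[0,0,0.5,0,0,0,-1, 0,0,0.5,0,0,0,-1, 0,0,0,0,0,0,-1, 0,0,0,0,0,0,-1, 0,0,0,0,0,0,-1]'|grep -E "pos|ft"; python3 tip.py|head -1
```

```text
ee_pos: [0.5875, 0.0332, 0.1026]
ft_force: [-4.7, -0.6, 10.8]
[0.5876 0.0332 0.1026] [-4.06 -0.8   9.77]
```

Button is fully down at about 10 N. Sliding along pump +y (tool −y).

```bash
python3 -m handwheel '[0,-1,0,0,0,0,-1, 0,-2,0,0,0,0,-1, 0,-3,0,0,0,0,-1, 0,-3,0,0,0,0,-1, 0,-3,0,0,0,0,-1]'|grep -E "pos|ft"; python3 tip.py|head -1
python3 - <<'E'
from rig import *
from h import *
s=snapshot("side");cv2.imwrite("pics/side3.png",cv2.resize(s["image"][110:230,250:390,::-1],None,fx=5,fy=5,interpolation=cv2.INTER_CUBIC))
E
```

```text
ee_pos: [0.5837, 0.0441, 0.1026]
ft_force: [-3.5, -1.9, 10.5]
[0.5836 0.0445 0.1026] [-2.85 -2.5  10.09]
```

View pics/side3.png

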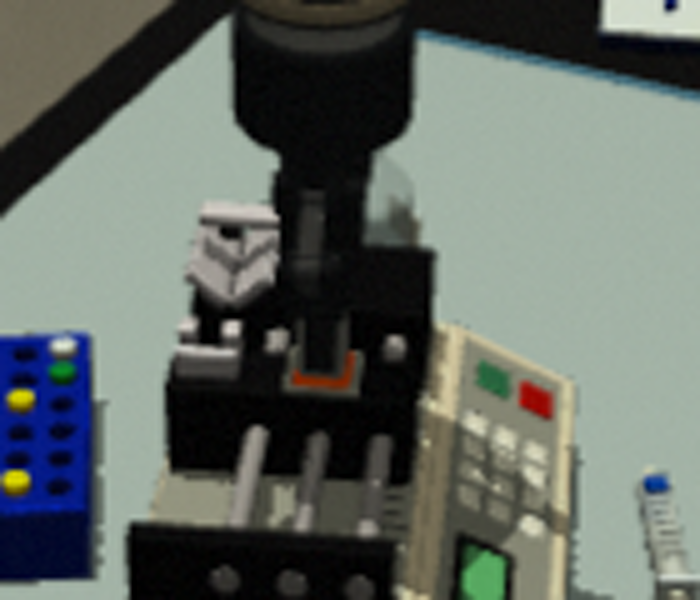

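The block (front lower edge now at about crop row 472, previously 460) moved with the finger, and the button stays down. Continuing.

```bash
for i in 1; do python3 -m handwheel '[0,-4,0,0,0,0,-1, 0,-5,0,0,0,0,-1, 0,-5,0,0,0,0,-1, 0,-5,0,0,0,0,-1, 0,-5,0,0,0,0,-1]'|grep -E "pos|ft"; done
python3 -m handwheel '[0,-5,0,0,0,0,-1, 0,-5,0,0,0,0,-1, 0,-5,0,0,0,0,-1, 0,-5,0,0,0,0,-1, 0,-4,0,0,0,0,-1]'|grep -E "pos|ft"; python3 tip.py|head -1
```

```text
ee_pos: [0.5758, 0.0669, 0.1026]
ft_force: [-3.9, -3.1, 9.6]
ee_pos: [0.5677, 0.0897, 0.1025]
ft_force: [-4.2, -1.7, 9.8]
[0.5675 0.0902 0.1026] [-4.12 -1.06 11.35]
```

```bash
python3 -m handwheel '[0,-5,0,0,0,0,-1, 0,-5,0,0,0,0,-1, 0,-5,0,0,0,0,-1, 0,-5,0,0,0,0,-1, 0,-4,0,0,0,0,-1]'|grep -E "pos|ft"; python3 tip.py|head -1
python3 - <<'E'
from rig import *
from h import *
s=snapshot("side");cv2.imwrite("pics/side4.png",cv2.resize(s["image"][110:240,250:390,::-1],None,fx=4.6,fy=4.6,interpolation=cv2.INTER_CUBIC))
E
```

```text
ee_pos: [0.5598, 0.1124, 0.1026]
ft_force: [-3.6, -2.4, 10.7]
[0.5596 0.1129 0.1026] [-4.59 -0.47 10.99]
```

View pics/side4.png

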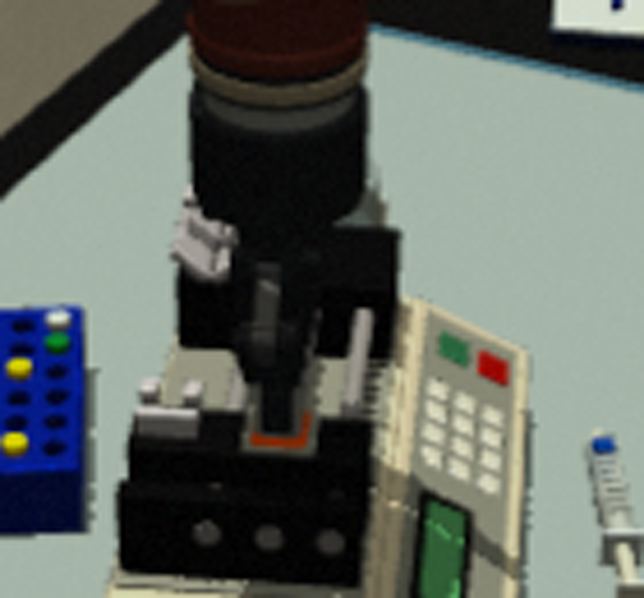

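The button is still depressed and the block is near the end plate. Now creeping until the stop shows in the force.

```bash
python3 -m handwheel '[0,-2,0,0,0,0,-1, 0,-2,0,0,0,0,-1, 0,-2,0,0,0,0,-1, 0,-2,0,0,0,0,-1, 0,-1,0,0,0,0,-1]'|grep -E "pos|ft"; python3 tip.py|head -1
python3 -m handwheel '[0,-1,0,0,0,0,-1, 0,-1,0,0,0,0,-1, 0,0,0,0,0,0,-1, 0,0,0,0,0,0,-1, 0,0,0,0,0,0,-1]'|grep -E "pos|ft"; python3 tip.py|head -1
```

```text
ee_pos: [0.5568, 0.1208, 0.1026]
ft_force: [-4.6, -2.7, 10.6]
[0.5568 0.1209 0.1026] [-4.4  -2.18 11.23]
ee_pos: [0.5561, 0.1227, 0.1026]
ft_force: [-4.5, -2.1, 11.3]
[0.5561 0.1227 0.1026] [-5.28 -2.11 11.03]
```

```bash
for i in 1; do python3 -m handwheel '[0,-1,0,0,0,0,-1, 0,-1,0,0,0,0,-1, 0,0,0,0,0,0,-1, 0,0,0,0,0,0,-1, 0,0,0,0,0,0,-1]'|grep -E "pos|ft"; python3 tip.py|head -1; done
python3 -m handwheel '[0,-1,0,0,0,0,-1, 0,-0.5,0,0,0,0,-1, 0,0,0,0,0,0,-1, 0,0,0,0,0,0,-1, 0,0,0,0,0,0,-1]'|grep -E "pos|ft"; python3 tip.py|head -1
```

```text
ee_pos: [0.5555, 0.1246, 0.1026]
ft_force: [-4.6, -2.9, 11.7]
[0.5555 0.1246 0.1026] [-3.77 -1.78 11.58]
ee_pos: [0.555, 0.126, 0.1026]
ft_force: [-4.4, -2.3, 10.8]
[0.555  0.126  0.1026] [-5.25 -3.13 10.77]
```

```bash
python3 -m handwheel '[0,-1,0,0,0,0,-1, 0,-1,0,0,0,0,-1, 0,0,0,0,0,0,-1, 0,0,0,0,0,0,-1, 0,0,0,0,0,0,-1]'|grep -E "pos|ft"; python3 tip.py|head -1
python3 - <<'E'
from rig import *
from h import *
s=snapshot("top");cv2.imwrite("pics/top5.png",cv2.resize(s["image"][140:240,260:400,::-1],None,fx=5.5,fy=5.5,interpolation=cv2.INTER_CUBIC))
s=snapshot("side");cv2.imwrite("pics/side5.png",cv2.resize(s["image"][170:250,260:350,::-1],None,fx=7,fy=7,interpolation=cv2.INTER_CUBIC))
E
```

```text
ee_pos: [0.5547, 0.127, 0.1026]
ft_force: [-3.5, -5.4, 10.7]
[0.5547 0.127  0.1026] [-4.18 -5.44 11.07]
```

View pics/side5.png

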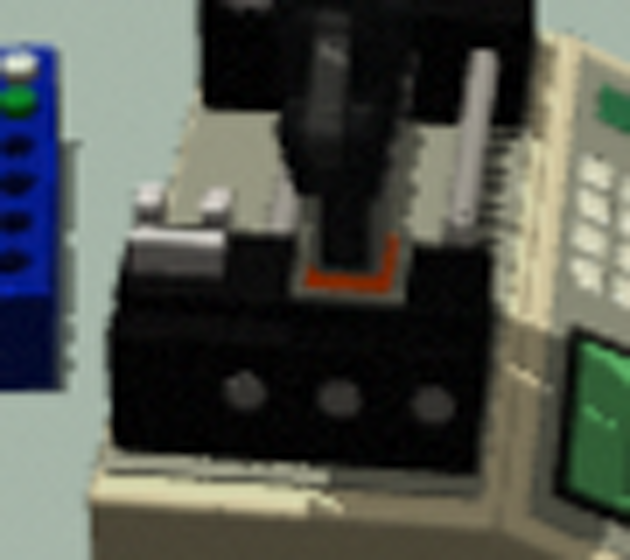

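The block sits right at the end plate, and the last 2 mm commanded gave only about 1 mm of motion with force along y rising: the stop. One more small push to confirm.

```bash
python3 -m handwheel '[0,-0.5,0,0,0,0,-1, 0,-0.5,0,0,0,0,-1, 0,0,0,0,0,0,-1, 0,0,0,0,0,0,-1, 0,0,0,0,0,0,-1]'|grep -E "pos|ft"; python3 tip.py|head -1
```

```text
ee_pos: [0.5547, 0.1273, 0.1026]
ft_force: [-2.0, -6.1, 10.2]
[0.5547 0.1273 0.1026] [-2.65 -6.49 10.69]
```

At the stop (push no longer moves it). Lifting straight up with the light preload kept.

```bash
python3 -m handwheel '[0,0,-2,0,0,0,-1, 0,0,-2,0,0,0,-1, 0,0,-2,0,0,0,-1, 0,0,-4,0,0,0,-1, 0,0,-10,0,0,0,-1]'|grep -E "pos|ft"
python3 -m handwheel '[0,0,-20,0,0,0,-1, 0,0,-30,0,0,0,-1, 0,0,-30,0,0,0,-1, 0,0,-20,0,0,0,-1, 0,0,0,0,0,0,-1]'|grep -E "pos|ft|clock"
python3 - <<'E'
from rig import *
from h import *
s=snapshot("side");m,l=orange(s);print([(a,c,ray(s,*c,.135),dep(s,*c)) for a,c in m])
cv2.imwrite("pics/side6.png",cv2.resize(s["image"][90:290,220:420,::-1],None,fx=3,fy=3,interpolation=cv2.INTER_CUBIC))
E
```

```text
ee_pos: [0.5519, 0.1296, 0.1192]
ft_force: [-0.3, 0.2, -0.1]
clock: 14.9
ee_pos: [0.5554, 0.1299, 0.2251]
ft_force: [0.0, -0.3, -0.6]
[(np.int32(59), array([308.31, 204.66]), array([0.55857308, 0.12705484, 0.135     ]), array([0.55890158, 0.1263886 , 0.13443868]))]
```

View pics/side6.png

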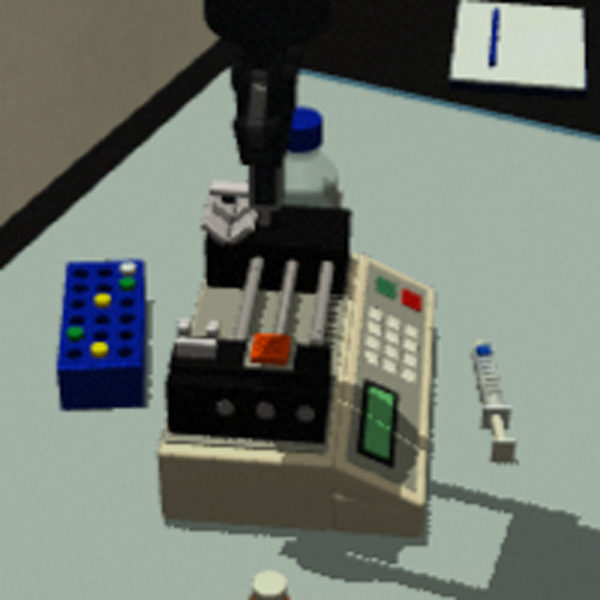

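The block is against the end plate, with the button up at crop (270,348). The pump, rack, bottle, vial and syringe have not moved, and the gripper is clear. Handing in.

```bash
python3 -c "from rig import *; print(sign_off())"
```

```text
the job is handed in; nothing more can be done
None
```

I held the release button down while sliding the pusher block to its end stop, then let the button up with the arm clear, and handed the job in at about 15 s; the final picture showed nothing else moved, but no verdict came back.

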